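# Raise the pulley slide one hole on its indexed column and hold the pin home

## Robot

A 6-joint arm with a two-finger parallel gripper is mounted at the origin on the work surface. World frame = base frame: x ahead of the robot, y to its left, z up, the work surface at z = 0. Lengths are in mm, angles in rad, forces in N, time in s.
With the tool pointing down it reaches from about 300 to 850 mm from the base axis. Payload 5.4 kg.
Tool frame: the origin (TCP) lies on the mounting face of the last link; the fingertips stand 173 mm ahead of it and the grasp point (between the pads) lies 155 mm ahead of it; z points along the fingers, y is the line along which they close (so a half turn about z gives the same grasp; the last joint's range is limited). The gripper opens to 85 mm and grips with 20 to 120 N. Pads are 22 mm wide; open, the fingers measure 114 mm over their backs; the gripper's body (76 mm by 85 mm) begins 54 mm behind the grasp point. The pads swing forward as they close: fully open they stand 13 mm farther back than shut.
Start: joints at [1.136, 0.158, 1.597, -0, 1.386, -0.21], TCP at [128.186, 560.514, 404.699] pointing down, gripper open.
Joint ranges: [-2.91, 2.91], [-0.94, 2.29], [0.18, 2.7], [-1.29, 4.43], [0.17, 2.64], [-3, 3]. Speed limits (rad/s): [2.57, 2.57, 3.14, 3.14, 3.14, 3.14].

## Interface

Orientations are given as a rotation vector (axis times angle).
In Python, from workcell import ctrl gives the robot as it stands.
- The arm moves only by the tool apply_moves, never from a script. Its argument "motion" is a list of rows, each a list of 7 numbers: the shift along the tool's x, y, z in mm, then the turn, a rotation vector about the tool's x, y, z in rad, then the opening in per cent of the stroke, from 0 (shut) to 100 (fully open). A call has 1 to 8 rows; each row is the pose to reach, as a shift and turn from the pose commanded when the call began, along the tool's axes at that moment; what a row does not reach only later rows make up. A row lasts 1/8 s, in which the tool goes at most 62.5 mm and 10.7 degrees, less where a joint would pass 70% of its speed; a pose out of reach is approached as far as the arm can. A call with a gripper value outside its range is refused whole. The fingers move at their own pace and stop on an object; "newtons" is the grip in N (left out, the last holds). Time passes only in rows, so rows that repeat a pose let the fingers close. It gives the time, the measured TCP pose, the force, the opening and the grip force at its end, in the units of the state.
- ctrl.get_obs(): the state, without advancing time (a new reading comes with each control period).
- ctrl.read_camera(name): name is "scene" or "top"; returns the picture (480x640x3 uint8, red, green, blue); there is no depth.
- ctrl.camera_model(name): a dict with "mtx" (3x3 intrinsics, pixels), "T" (4x4, takes a point from camera to world coordinates). Camera axes: x right, y up, looking along -z (the intrinsics and any distortion apply to the point x, -y, -z); pixel columns grow to the right and rows downward; lengths in mm; the calibration is good to about 2 mm. A picture is of the moment at which its call begins. camera_model takes no time and is no camera call.
- ctrl.finish_job(): hands the job in; it is judged then, once.
The state is a dict: "clock": time; "joints": joint angles; "qvel": joint speeds; "joint_torque": joint torques, N m; "position": TCP position; "orientation": TCP orientation; "force": force on the tool from outside, world axes, zero at the start; "ft_torque": the same for the moment, N m; "width": finger opening in mm; "finger_force": force on a finger pad.
Only numpy, scipy, OpenCV 4.12 (cv2) and the standard library are available. Lean on these libraries where they do the work, as an engineer would, in place of code of your own. Each camera call takes 0.05 s, during which the arm holds its last target. There are 200 camera calls.

## Task

The pulley on the square perforated column has to go one hole higher. Grip the red pull knob of its spring lock pin, draw the pin clear, carry the blue slide up to the next hole without letting it drop, and let the pin go fully home in that hole. Finish while still gripping the knob with the pin held home, standing still, and leave everything else on the bench where it is.

Things in the scene. Friction and masses are not known exactly. Their poses are not given: they have to be found in the camera images.
- column: Upright aluminium square tube, 25 mm square and 318 mm tall, clamped in a grey cast A-foot (70 mm high boss, legs 26 mm high reaching 150 mm to the front); it does not move. How deep it sits in the foot differs by up to 35 mm. Origin at the centre of its lower end (inside the foot), z up, -x is its front, the side on which the red knob stands out. A row of 10.5 mm holes 40 mm apart runs up the front, at 85, 125, 165, 205, 245 and 285 mm above the origin.
- pulley_slide (a joint): Height of the blue slide (a 46 mm square sleeve, 60 mm tall, round the column; with the pulley about 0.5 kg, weight varies) along the column, in m, up positive: 0 when its pin is centred in the hole at 125 mm where it is now, 0.040 when centred in the next hole up. The 8 mm pin has about 1.2 mm of play up and down in a hole, so the hanging slide reads about -0.001. The slide moves freely and falls once the pin is out, unless it is carried.
- lock_plunger (a joint): How far the red knob and its pin are drawn out of the slide, in m: 0 = pin fully home (10 mm deep in the hole, knob against its barrel), 0.014 = fully drawn. The pin runs along the column's x; drawing is towards the column's -x (front). A spring pushes it home with 5 N at 0 rising to 12 N at 0.014. Between 0.010 and 0.014 it is clear of the hole. Its nose is round, so let go between two holes it rides on the column face (at about 0.010) and snaps in at the next hole.
- knob_center (a point): Centre of the red pull knob: a ribbed plastic cylinder of 28 mm diameter, 30 mm long, its axis level along the column's x, 82 mm in front of the column's axis when home. It is at the slide's mid height and moves with slide and plunger. Free space on both sides and above; grip it from above across its diameter. Behind it (towards the column) a 16 mm barrel, a 28 mm boss and the slide follow; the front face of the column is 55 mm behind the knob's near end.
- pull_knob: The red pull knob itself, the part to be gripped; origin at its centre, x along its axis towards the column, z up.
- next_hole (a point): Mouth of the next hole up in the front face of the column, 165 mm above the column's origin (just above the slide at the start).
- rod_stand: Bystander, fixed: second stand with an A-foot, a 12 mm round steel rod 350 mm tall and a ring at 240 mm height; origin under the rod. It may stand left or right of the column.
- beaker: Bystander: glass beaker, 68 mm diameter, 85 mm tall, beside the column; origin at the centre of its foot.
- weights: Bystander: stack of brass slotted weights on a hanger, 48 mm diameter, 77 mm tall, beside the column; origin at the centre of its foot.
- multimeter: Bystander: dark multimeter lying flat, 150 x 75 x 40 mm, between robot and stands; origin under its centre, x along its length.
- screwdriver: Bystander: screwdriver with a yellow handle, 190 mm long, lying along its x.
- pen: Bystander: red pen, 140 mm long, lying on the notebook along its x.

How it is judged:
By the outcome, as a careful person would: the job done as asked, in the order asked, and still so for the second after the job is handed in, while the arm keeps its last pose, push and grip.
It also fails if it takes over 32 s, if anything falls off the work surface, if the arm or the gripper's body presses on something with over 40 N, if the wrist force passes 120 N, or if a joint passes its speed limit or range.

## Working session

There is one attempt and no reset: what is moved stays moved. The work goes in short steps, Python scripts to look and compute and a tool call to move; the robot and the scene stay as the last step left them, time stands still between calls to the robot, and variables do not carry over. Pictures are saved under pics/ and viewed, at most 10 in all, crops included, and the job is handed in when it is done.

Besides the shell and the picture viewer there is one more tool, called after ">>>" in YAML: its name, and indented under it one key for each argument. apply_moves: Moves the arm, as the interface text tells. Its arguments: {"type":"object","properties":{"motion":{"type":"array"},"newtons":{"type":"number"}},"required":["motion"]}

```bash
mkdir -p pics
cat > h.py <<'E'
import numpy as np, cv2
from workcell import ctrl
from scipy.spatial.transform import Rotation as R
def ray(m,u,v):
    K=np.array(m["mtx"]);T=np.array(m["T"])
    d=np.linalg.inv(K)@[u,v,1]; d=T[:3,:3]@(d*[1,-1,-1]); return T[:3,3],d/np.linalg.norm(d)
def tri(r1,r2):
    (a,d),(b,e)=r1,r2
    s=np.linalg.lstsq(np.c_[d,-e],b-a,rcond=None)[0]
    p,q=a+s[0]*d,b+s[1]*e; return (p+q)/2,np.linalg.norm(p-q)
def proj(m,P):
    T=np.linalg.inv(np.array(m["T"]));p=T[:3,:3]@P+T[:3,3];p=np.array(m["mtx"])@(p*[1,-1,-1]);return p[:2]/p[2]
E
python3 - <<'E'
from h import *
for n in("scene","top"):
    im=ctrl.read_camera(n);cv2.imwrite(f"pics/{n}0.png",cv2.cvtColor(im,cv2.COLOR_RGB2BGR))
    m=ctrl.camera_model(n);print({k:np.round(v,3).tolist() if not isinstance(v,str) else v for k,v in m.items()})
    hsv=cv2.cvtColor(im,cv2.COLOR_RGB2HSV)
    for c,mask in(("red",((hsv[...,0]<8)|(hsv[...,0]>172))&(hsv[...,1]>130)&(hsv[...,2]>60)),("blue",(abs(hsv[...,0].astype(int)-112)<14)&(hsv[...,1]>110)&(hsv[...,2]>50))):
        k,l,s,ce=cv2.connectedComponentsWithStats(mask.astype(np.uint8))
        print(n,c,[(s[i].tolist(),ce[i].round(1).tolist()) for i in range(1,k) if s[i,4]>40])
print(ctrl.get_obs())
E
```

```text
{'mtx': [[517.237, 0.0, 315.037], [0.0, 517.237, 243.237], [0.0, 0.0, 1.0]], 'T': [[0.832, -0.372, 0.411, 1005.054], [0.554, 0.545, -0.63, -732.421], [0.011, 0.752, 0.66, 902.08], [0.0, 0.0, 0.0, 1.0]]}
scene red [([558, 14, 77, 58, 3088], [594.8, 41.9]), ([212, 300, 16, 15, 211], [219.2, 307.0]), ([103, 357, 35, 40, 165], [119.7, 377.0]), ([77, 434, 119, 46, 1443], [133.4, 461.4])]
scene blue [([81, 25, 9, 10, 72], [85.5, 29.4]), ([356, 125, 76, 53, 2273], [393.5, 150.7]), ([0, 219, 16, 21, 211], [5.6, 228.1]), ([241, 293, 33, 36, 691], [258.9, 313.2])]
{'mtx': [[464.196, 0.0, 314.28], [0.0, 464.196, 242.091], [0.0, 0.0, 1.0]], 'T': [[0.018, 0.997, -0.081, 443.102], [-0.999, 0.015, -0.028, -9.548], [-0.026, 0.081, 0.996, 1223.393], [0.0, 0.0, 0.0, 1.0]]}
top red [([531, 157, 98, 114, 6718], [584.5, 214.8]), ([626, 166, 6, 57, 272], [628.6, 193.6]), ([434, 258, 14, 15, 142], [440.3, 265.1]), ([110, 295, 7, 11, 60], [113.0, 300.1]), ([478, 315, 39, 8, 112], [496.7, 318.5])]
top blue [([419, 235, 19, 16, 132], [428.5, 242.8]), ([37, 253, 96, 64, 5017], [83.6, 283.8])]
{'clock': 0.1, 'joints': array([ 1.13592049e+00,  1.59029254e-01,  1.59812308e+00, -2.66198819e-05,
        1.38620183e+00, -2.10085030e-01]), 'qvel': array([-0.00165863, -0.00135634, -0.00145514, -0.00015632, -0.0010728 ,
       -0.00059553]), 'joint_torque': array([-3.34937058e-04, -3.96989822e+01, -3.32339323e+01, -2.40407226e-04,
        4.14045979e-03, -3.27462644e-07]), 'position': array([128.0757981 , 560.29571304, 403.78240621]), 'orientation': array([-3.52289992e-01, -3.12123978e+00,  2.63691539e-03]), 'force': array([-0.46842473,  1.08101591,  0.24249033]), 'ft_torque': array([ 0.06153632, -0.04515872, -0.01470655]), 'finger_force': 0.0, 'width': 85.49919947706964}
```

View pics/scene0.png

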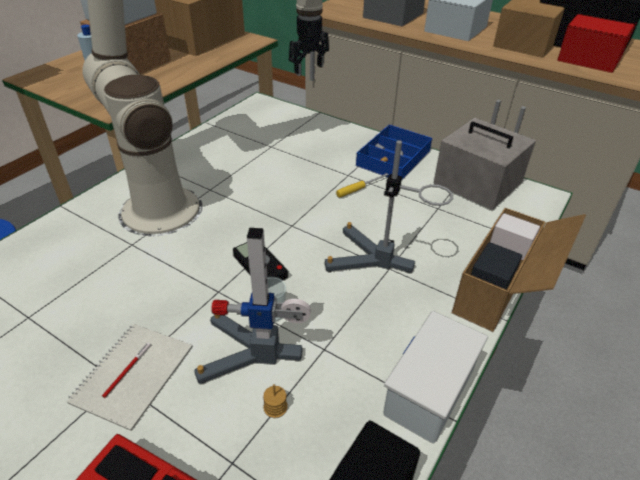

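View pics/top0.png

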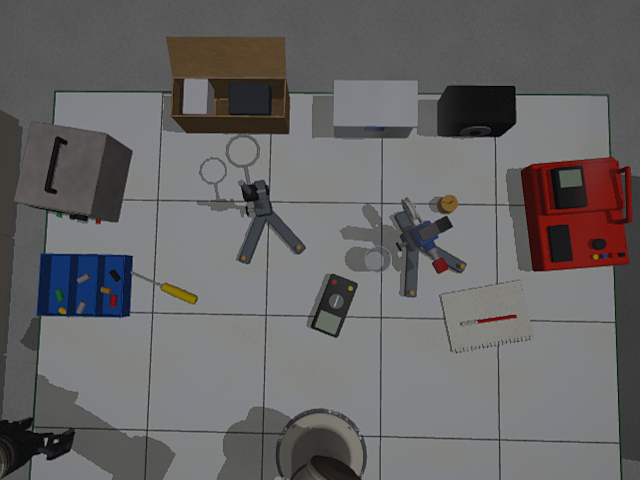

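The scene view shows the red knob at (219,307), the blue slide at (259,313) and the column top at about (257,232). In the top view the knob is at (440,265) and the column's dark top end at about (443,224). Next I triangulate these points and enlarge crops of the column.

Run:
```python
from h import *
S,Tm=ctrl.camera_model("scene"),ctrl.camera_model("top")
k,g=tri(ray(S,219.2,307),ray(Tm,440.3,265.1));print("knob",k,g)
c,g=tri(ray(S,257,232),ray(Tm,443,224));print("coltop",c,g, np.linalg.norm((c-k)[:2]), np.degrees(np.arctan2(*(c-k)[1::-1])))
a=cv2.imread("pics/scene0.png")[215:375,180:320];b=cv2.imread("pics/top0.png")[190:310,380:480]
cv2.imwrite("pics/crop.png",np.hstack([cv2.resize(a,(525,600),interpolation=2)[:, :420],cv2.resize(b,(375,450),interpolation=2)[:, :] if 0 else cv2.copyMakeBorder(cv2.resize(b,(375,450),interpolation=2),0,150,0,0,0)]))
```

```text
knob [ 482.7943665  -270.82805338  144.03984186] 1.831065826591628
coltop [ 555.47126522 -227.85588203  338.97712539] 5.4169351111950315 84.43067639732921 30.59484420489088
```

View pics/crop.png

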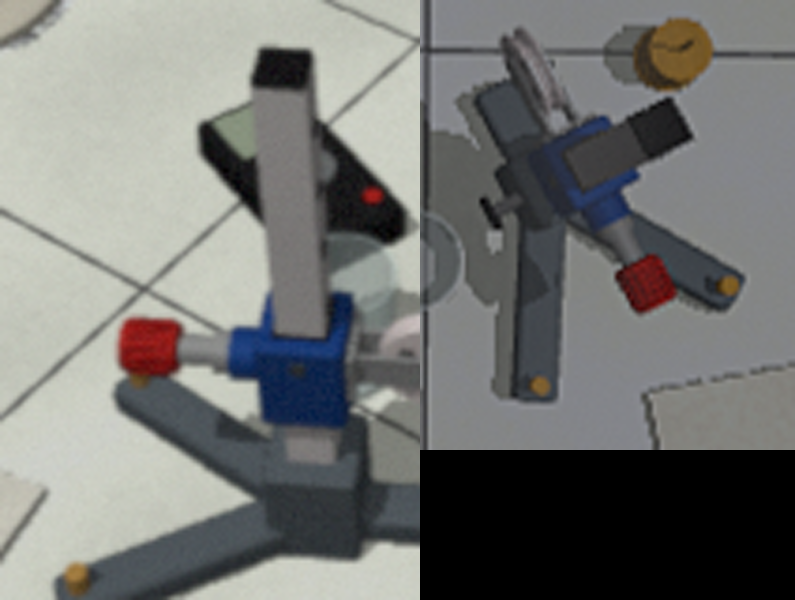

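The crop shows the column's dark end cap at about (255.5,233) in the scene view and (444.5,224.7) in the top view. The knob axis points away from the column's front, with nothing around the knob. I'll refine these points and work out the approach.

```bash
cat >> h.py <<'E'
def rel(P,yaw=None):
    o=ctrl.get_obs();Rc=R.from_rotvec(o["orientation"]);out=Rc.inv().apply(np.array(P)-o["position"])
    if yaw is None: return out.round(1)
    x=np.array([np.cos(yaw),np.sin(yaw),0]);z=np.array([0,0,-1.]);Rt=R.from_matrix(np.c_[x,np.cross(z,x),z])
    return out.round(1),(Rc.inv()*Rt).as_rotvec().round(3)
E
python3 - <<'E'
from h import *
S,Tm=ctrl.camera_model("scene"),ctrl.camera_model("top")
k,g=tri(ray(S,219.2,307),ray(Tm,440.3,265.1))
c,g=tri(ray(S,255.5,233.1),ray(Tm,444.5,224.7));print("coltop",c,g, np.linalg.norm((c-k)[:2]), np.degrees(np.arctan2(*(c-k)[1::-1])))
# axis on top image: boss (crop 612,205) and knob (648,283) at knob height
def pl(m,u,v,z): o,d=ray(m,u,v); return o+d*(z-o[2])/d[2]
a=pl(Tm,380+(612-420)/3.75,190+205/3.75,k[2]);b=pl(Tm,380+(648-420)/3.75,190+283/3.75,k[2]+5);print(a,b,np.degrees(np.arctan2(*(a-b)[1::-1])))
yaw=np.arctan2(*(c-k)[1::-1])
for y in(yaw,yaw+np.pi): print(np.degrees(y),rel([*k[:2],404],y),rel([400,150,404]))
E
```

```text
coltop [ 554.37413107 -230.82201852  338.09558804] 5.670465104766905 82.0008873181496 29.200888432507806
[ 529.0805955  -250.70434773  144.03984186] [ 481.10341552 -271.36824061  149.03984186] 23.30166703758113
29.200888432507806 (array([-531.1, -731.1,    0.9]), array([-1.000e-03,  2.000e-03,  2.407e+00])) [-3.565e+02 -3.394e+02  2.000e-01]
209.2008884325078 (array([-531.1, -731.1,    0.9]), array([-0.002, -0.001, -0.734])) [-3.565e+02 -3.394e+02  2.000e-01]
```

>>> apply_moves:
  motion:
    - [-44,-42,0,0,0,0.15,100]
    - [-89,-85,0,0,0,0.3,100]
    - [-133,-127,0,0,0,0.45,100]
    - [-178,-170,0,0,0,0.6,100]
    - [-222,-212,0,0,0,0.75,100]
    - [-267,-254,0,0,0,0.9,100]
    - [-311,-297,0,0,0,1.05,100]
    - [-356,-339,0,0,0,1.2,100]

```text
clock: 1.1
position: [400.2, 148.8, 404.5]
orientation: [2.06, 2.372, 0.0]
force: [0.7, 0.5, -0.4]
width: 85.5
finger_force: 0.0
```

Run:
```python
from h import *
o=ctrl.get_obs();print(o["position"],o["joints"],rel([482.8,-270.8,404],np.radians(28.5)))
```

```text
[400.16422322 148.79667738 404.54490159] [ 7.12711417e-02 -2.45120924e-01  1.98749096e+00  1.76100540e-04
  1.39902330e+00 -6.96341497e-02] (array([-427. ,   22.9,    0.5]), array([ 0.   , -0.   ,  1.214]))
```

>>> apply_moves:
  motion:
    - [-55,-1,0,0,0,0.152,100]
    - [-109,-1,0,0,0,0.304,100]
    - [-164,-2,0,0,0,0.456,100]
    - [-218,-2,0,0,0,0.608,100]
    - [-273,-3,0,0,0,0.76,100]
    - [-328,-4,0,0,0,0.912,100]
    - [-382,-5,0,0,0,1.064,100]
    - [-437,-5,0,0,0,1.214,100]

```text
clock: 2.1
position: [458.1, -284.1, 404.3]
orientation: [-3.044, -0.773, 0.0]
force: [0.6, 0.7, 0.3]
width: 85.9
finger_force: 0.0
```

Run:
```python
from h import *
o=ctrl.get_obs();print(o["position"],o["joints"],rel([482.8,-270.8,299],np.radians(28.5)))
ims=[]
for n,(u,v) in(("scene",(219,290)),("top",(440,265))):
    im=ctrl.read_camera(n)[v-75:v+75,u-50:u+50,::-1];ims.append(cv2.resize(im,(400,600),interpolation=2))
cv2.imwrite("pics/c2.png",np.hstack(ims))
```

```text
[ 458.11240998 -284.14578977  404.29445618] [-7.79522780e-01  6.59267951e-02  1.69824871e+00  2.09504813e-04
  1.37800990e+00  2.93755029e-01] (array([2.810e+01, 1.000e-01, 1.053e+02]), array([-0.001, -0.   ,  0.   ]))
```

View pics/c2.png

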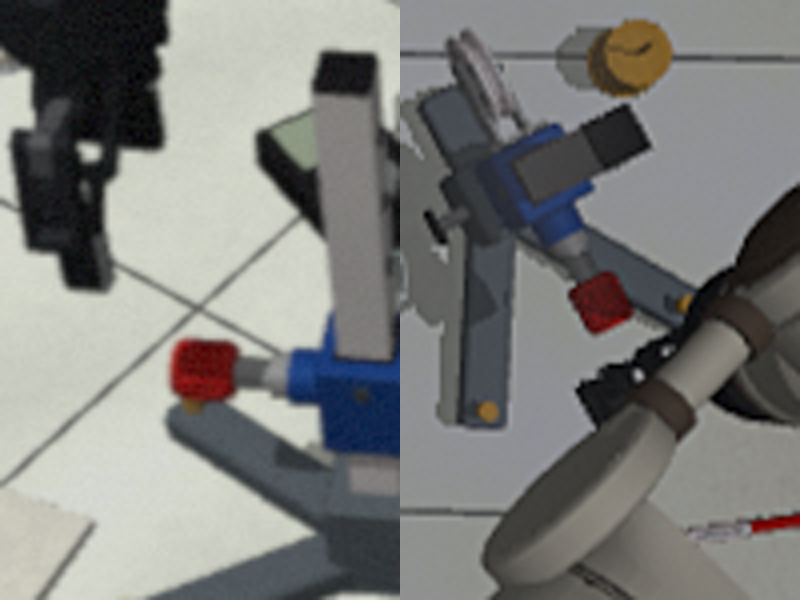

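The gripper is aligned, and the knob is unchanged: crop (600,302), which is (440,265.5) in the full top view. The fingers are clear of the column, so I go in and down.

>>> apply_moves:
  motion:
    - [14,0,0,0,0,0,100]
    - [27,0,10,0,0,0,100]
    - [27,0,40,0,0,0,100]
    - [27,0,70,0,0,0,100]
    - [27,0,95,0,0,0,100]
    - [27,0,105,0,0,0,100]
    - [27,0,105,0,0,0,100]

```text
clock: 3.08
position: [482.2, -268.3, 299.2]
orientation: [-3.041, -0.784, 0.001]
force: [-0.1, -0.6, 0.1]
width: 85.6
finger_force: 0.0
```

Run:
```python
from h import *
o=ctrl.get_obs();print(o["position"],o["force"],rel([482.8,-270.8,299],np.radians(28.5)))
ims=[]
for n,(u,v) in(("scene",(219,290)),("top",(440,265))):
    im=ctrl.read_camera(n)[v-75:v+75,u-50:u+50,::-1];ims.append(cv2.resize(im,(400,600),interpolation=2))
cv2.imwrite("pics/c3.png",np.hstack(ims))
```

```text
[ 482.21699678 -268.31493059  299.22368036] [-0.07443642 -0.58116769  0.10487017] (array([-0.7,  2.5,  0.2]), array([-0.001,  0.   ,  0.007]))
```

View pics/c3.png

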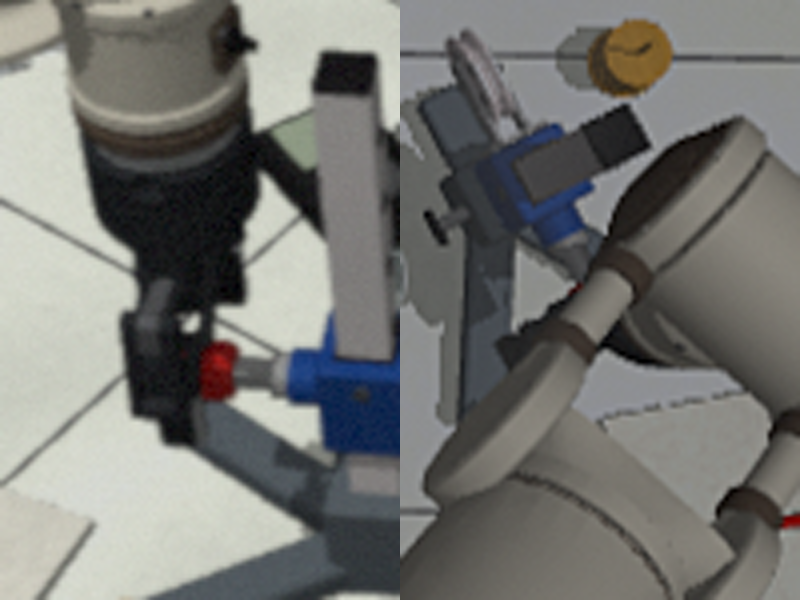

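Fingers straddle the knob: the knob shows at (215,370) in the left crop, with the pads around it. I shift 2 mm sideways and close.

>>> apply_moves:
  motion:
    - [0,2,0,0,0,0,60]
    - [0,2,0,0,0,0,40]
    - [0,2,0,0,0,0,20]
    - [0,2,0,0,0,0,0]
    - [0,2,0,0,0,0,0]
    - [0,2,0,0,0,0,0]
  newtons: 40

```text
clock: 3.92
position: [482.5, -270.4, 300.1]
orientation: [-3.04, -0.78, 0.002]
force: [-4.4, 5.6, 7.0]
width: 26.6
finger_force: 38.9
```

Run:
```python
from h import *
o=ctrl.get_obs();Rc=R.from_rotvec(o["orientation"]).inv();print(o["position"],o["width"],Rc.apply(o["force"]),Rc.apply(o["ft_torque"]),rel([482.8,-270.8,299],np.radians(28.5)))
```

```text
[ 482.52333029 -270.40810273  300.08879491] 26.596069801804568 [-1.17157564 -7.03033893 -6.92536669] [ 1.17370915 -0.24408     0.11886053] (array([0.1, 0.5, 1.1]), array([-0.004,  0.001,  0.005]))
```

>>> apply_moves:
  motion:
    - [0,-0.8,0,0,0,0,0]
    - [0,-0.8,0,0,0,0,0]
    - [0,-0.8,-0.8,0,0,0,0]
    - [0,-0.8,-1.5,0,0,0,0]
    - [0,-0.8,-1.5,0,0,0,0]
  newtons: 80

```text
clock: 4.55
position: [482.3, -270.1, 300.7]
orientation: [-3.041, -0.781, 0.001]
force: [-3.0, 3.6, 0.1]
width: 25.6
finger_force: 78.7
```

```bash
cat > st.py <<'E'
from h import *
o=ctrl.get_obs();Rc=R.from_rotvec(o["orientation"]).inv();print(o["clock"],o["position"].round(2),round(o["width"],2),"F",Rc.apply(o["force"]).round(1),"M",Rc.apply(o["ft_torque"]).round(2),rel([482.5,-270.4,300.1],np.radians(28.5)))
E
python3 st.py
```

```text
4.55 [ 482.26 -270.1   300.66] 25.6 F [-0.9 -4.6 -0.1] M [0.85 0.   0.2 ] (array([0.1, 0.4, 0.6]), array([-0.002,  0.   ,  0.005]))
```

>>> apply_moves:
  motion:
    - [0,-0.8,-0.7,0,0,0,0]
    - [0,-1.2,-1.3,0,0,0,0]
    - [0,-1.2,-1.3,0,0,0,0]
    - [0,-1.2,-1.3,0,0,0,0]

```text
clock: 5.05
position: [481.9, -269.6, 302.3]
orientation: [3.043, 0.781, -0.0]
force: [0.6, -1.8, -6.4]
width: 25.7
finger_force: 79.0
```

```bash
python3 st.py
```

```text
5.05 [ 481.93 -269.56  302.3 ] 25.68 F [-0.4  1.9  6.4] M [-0.07 -0.01  0.31] (array([0.1, 1. , 2.2]), array([0.   , 0.   , 0.005]))
```

>>> apply_moves:
  motion:
    - [-2,0,0,0,0,0,0]
    - [-5,0,0,0,0,0,0]
    - [-8,0,0,0,0,0,0]
    - [-11,0,0,0,0,0,0]
    - [-13,0,0,0,0,0,0]
    - [-13,0,0,0,0,0,0]
    - [-13,0,0,0,0,0,0]

```text
clock: 5.92
position: [471.8, -274.9, 303.1]
orientation: [3.043, 0.781, 0.008]
force: [8.8, 3.2, -6.2]
width: 25.5
finger_force: 78.9
```

```bash
python3 st.py
```

```text
5.925 [ 471.82 -274.89  303.1 ] 25.47 F [9.2 1.4 6.2] M [0.01 1.51 0.26] (array([11.5,  1.2,  3.1]), array([ 0.001, -0.005,  0.005]))
```

>>> apply_moves:
  motion:
    - [-1,0,0,0,0,0,0]
    - [-2,0,0,0,0,0,0]
    - [-2,0,0,0,0,0,0]

```text
clock: 6.3
position: [470.2, -275.8, 303.1]
orientation: [3.043, 0.781, 0.009]
force: [9.9, 3.7, -7.0]
width: 25.4
finger_force: 78.9
```

```bash
cat >> st.py <<'E'
import sys
if len(sys.argv)>1:
    ims=[]
    for n,(u,v) in(("scene",(235,290)),("top",(440,250))):
        im=ctrl.read_camera(n)[v-75:v+75,u-50:u+50,::-1];ims.append(cv2.resize(im,(400,600),interpolation=2))
    cv2.imwrite(sys.argv[1],np.hstack(ims))
E
python3 st.py pics/c4.png
```

```text
6.3 [ 470.17 -275.8   303.15] 25.42 F [10.5  1.5  7.1] M [0.03 1.57 0.35] (array([13.4,  1.2,  3.1]), array([ 0.001, -0.006,  0.005]))
```

View pics/c4.png

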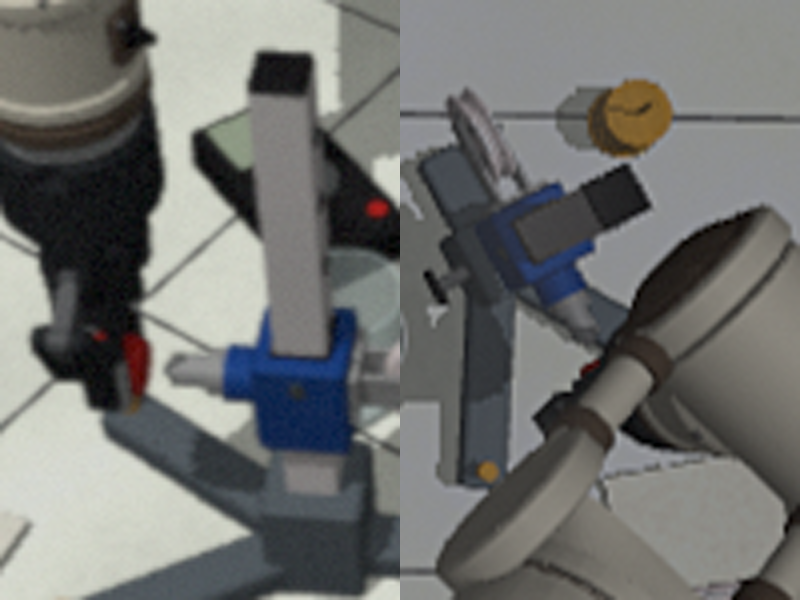

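The view shows the knob drawn off its barrel, with a gap at crop (155,370), and the slide still in place. I lift it.

>>> apply_moves:
  motion:
    - [0,0,-3,0,0,0,0]
    - [0,0,-8,0,0,0,0]
    - [0,0,-14,0,0,0,0]
    - [0,0,-20,0,0,0,0]
    - [0,0,-26,0,0,0,0]
    - [0,0,-32,0,0,0,0]
    - [0,0,-36,0,0,0,0]
    - [0,0,-36,0,0,0,0]

```text
clock: 7.4
position: [470.3, -275.7, 339.7]
orientation: [3.042, 0.782, 0.01]
force: [10.1, 5.6, -4.1]
width: 25.3
finger_force: 79.2
```

```bash
python3 st.py
```

```text
7.4 [ 470.28 -275.71  339.67] 25.35 F [11.5 -0.   4.1] M [0.13 1.65 0.36] (array([13. ,  1.2, 39.6]), array([ 0.002, -0.006,  0.006]))
```

>>> apply_moves:
  motion:
    - [2,0,-0.5,0,0,0,0]
    - [4,0,-1,0,0,0,0]
    - [4,0,-1,0,0,0,0]
    - [5,0,-1,0,0,0,0]
    - [5,0,-1,0,0,0,0]

```text
clock: 8.02
position: [474.3, -273.5, 340.2]
orientation: [3.042, 0.782, 0.008]
force: [9.1, 2.2, -5.3]
width: 25.4
finger_force: 79.2
```

```bash
python3 st.py
```

```text
8.025 [ 474.34 -273.51  340.17] 25.41 F [9.  2.5 5.4] M [-0.02  1.29  0.28] (array([ 8.5,  1.2, 40.1]), array([ 0.001, -0.005,  0.006]))
```

>>> apply_moves:
  motion:
    - [1,0,0,0,0,0,0]
    - [2,0,0,0,0,0,0]
    - [3,0,0,0,0,0,0]
    - [3,0,0,0,0,0,0]

```text
clock: 8.52
position: [476.7, -272.3, 340.6]
orientation: [3.042, 0.782, 0.006]
force: [5.0, 3.4, -4.0]
width: 25.8
finger_force: 79.5
```

```bash
python3 st.py
```

```text
8.525 [ 476.72 -272.28  340.57] 25.85 F [ 6.  -0.6  4. ] M [0.16 1.   0.31] (array([ 5.8,  1.1, 40.5]), array([ 0.001, -0.004,  0.006]))
```

>>> apply_moves:
  motion:
    - [1,0,0,0,0,0,0]
    - [2,0,0,0,0,0,0]
    - [3,0,0,0,0,0,0]
    - [4,0,0,0,0,0,0]
    - [4,0,0,0,0,0,0]

```text
clock: 9.15
position: [479.4, -271.0, 340.3]
orientation: [3.042, 0.781, 0.001]
force: [-0.2, 1.6, 5.7]
width: 25.7
finger_force: 80.4
```

```bash
python3 st.py
```

```text
9.15 [ 479.45 -270.98  340.29] 25.71 F [ 0.6 -1.5 -5.7] M [0.58 0.18 0.21] (array([ 2.9,  0.9, 40.2]), array([ 0.001, -0.   ,  0.005]))
```

>>> apply_moves:
  motion:
    - [0,0,-0.8,0,0,0,0]
    - [0,-0.5,-1.5,0,0,0,0]
    - [0,-0.5,-1.5,0,0,0,0]
    - [0,-0.5,-1.5,0,0,0,0]

```text
clock: 9.65
position: [479.3, -270.7, 340.7]
orientation: [3.042, 0.781, 0.002]
force: [5.2, -1.6, -1.7]
width: 25.7
finger_force: 79.7
```

```bash
python3 st.py pics/c5.png
```

```text
9.65 [ 479.3  -270.68  340.74] 25.74 F [3.8 3.9 1.7] M [-0.32  0.56  0.4 ] (array([ 2.9,  1.2, 40.6]), array([ 0.001, -0.001,  0.005]))
```

View pics/c5.png

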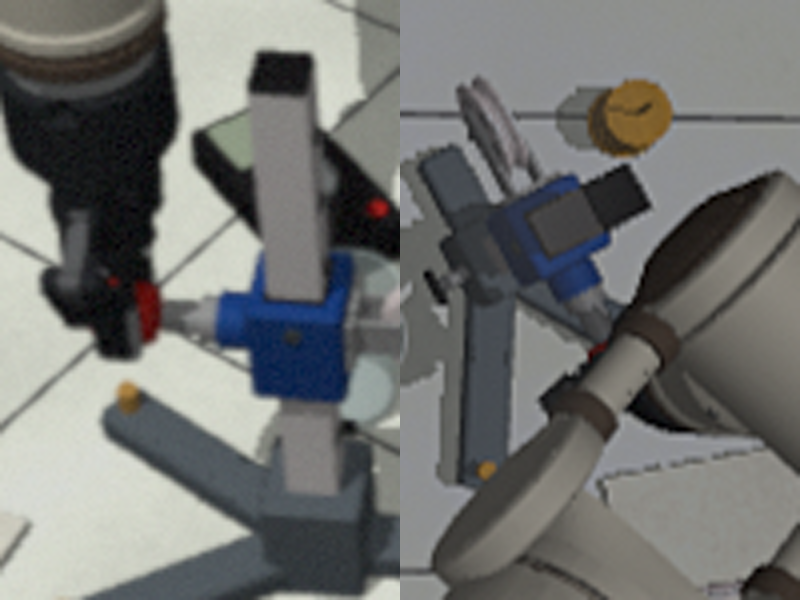

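The slide is up, with its top edge at crop row 290 against 345 before, and a thin stem still shows between knob and barrel at (180,315). So the pin is in the hole but not fully home, and I push on.

>>> apply_moves:
  motion:
    - [1,0.3,0,0,0,0,0]
    - [2,0.3,0,0,0,0,0]
    - [3,0.3,0,0,0,0,0]
    - [3,0.3,0,0,0,0,0]
    - [3,0.3,0,0,0,0,0]

```text
clock: 10.38
position: [481.8, -269.4, 340.9]
orientation: [3.042, 0.781, -0.0]
force: [3.7, -3.3, -3.2]
width: 25.8
finger_force: 79.6
```

```bash
python3 st.py
```

```text
10.375 [ 481.84 -269.43  340.91] 25.79 F [1.6 4.7 3.2] M [-0.61  0.27  0.43] (array([ 0.1,  1.1, 40.8]), array([0.001, 0.   , 0.005]))
```

>>> apply_moves:
  motion:
    - [1,0.4,0,0,0,0,0]
    - [2,0.4,0,0,0,0,0]
    - [2,0.4,0,0,0,0,0]
    - [2,0.4,0,0,0,0,0]

```text
clock: 10.88
position: [482.7, -269.3, 340.8]
orientation: [3.043, 0.782, -0.007]
force: [-4.9, -6.0, -0.1]
width: 25.6
finger_force: 79.8
```

```bash
python3 st.py
```

```text
10.875 [ 482.71 -269.29  340.79] 25.56 F [-7.2  2.9  0.2] M [-0.38 -1.14  0.39] (array([-0.5,  0.9, 40.7]), array([-0.001,  0.005,  0.005]))
```

>>> apply_moves:
  motion:
    - [0.5,0.4,0,0,0,0,0]
    - [1,0.4,0,0,0,0,0]
    - [1,0.4,0,0,0,0,0]
    - [1,0.4,0,0,0,0,0]

```text
clock: 11.38
position: [483.2, -269.3, 340.7]
orientation: [-3.042, -0.781, 0.011]
force: [-9.2, -6.5, -0.0]
width: 25.6
finger_force: 80.0
```

```bash
python3 st.py pics/c6.png
```

```text
11.375 [ 483.19 -269.34  340.68] 25.61 F [-11.2   1.2   0.1] M [-0.07 -1.73  0.25] (array([-0.8,  0.7, 40.6]), array([-0.002,  0.007,  0.005]))
```

View pics/c6.png

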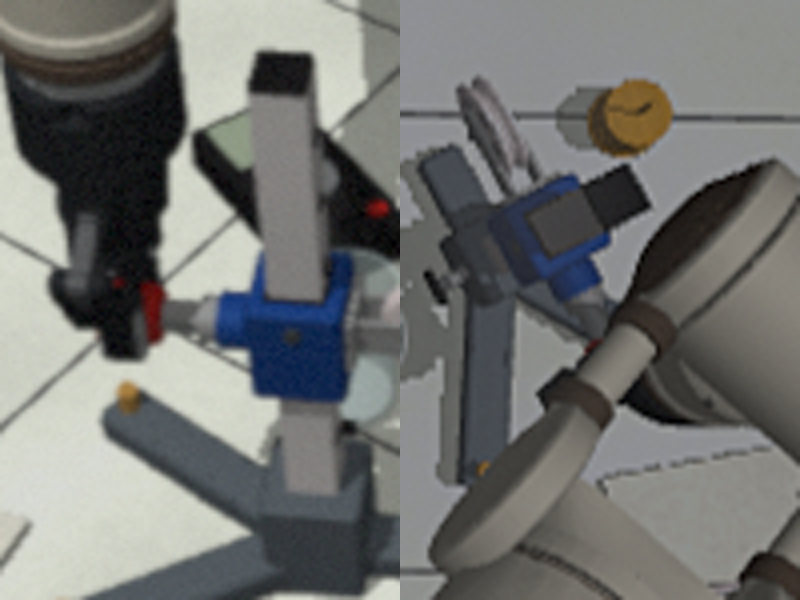

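Now only the grey barrel shows between the knob's edge (163,312) and the boss (217,320), so it looks home. I measure that gap against the starting picture.

Run:
```python
from h import *
from scipy.ndimage import map_coordinates
now=np.mean([ctrl.read_camera("scene")[...,::-1].astype(float) for _ in range(4)],0)
for nm,im,r0 in(("start",cv2.imread("pics/scene0.png").astype(float),307.5),("now",now,293.5)):
    # row band along the axis
    u=np.arange(210,252,.25); L=[]
    v=r0+(u-219)*0.08
    p=[np.mean([map_coordinates(im[...,c],[v+d,u],order=1) for d in(-1,0,1)],0) for c in range(3)]
    red=p[2]-p[1]; blue=p[0]-p[2]
    def cross(s,rising,lev,a):
        i=[k for k in range(len(u)-1) if u[k]>a and ((s[k]<lev<=s[k+1]) if rising else (s[k]>lev>=s[k+1]))]
        return [round(u[k]+.25*(lev-s[k])/(s[k+1]-s[k]),2) for k in i][:3]
    print(nm,"red max",red.max().round(),cross(red,False,60,217),"blue",blue.max().round(),cross(blue,True,60,225))
S=ctrl.camera_model("scene")
c=np.array([554.4,-230.8,0]);x=np.array([np.cos(.497),np.sin(.497),0])
for z in(144,184): print(z,[proj(S,c-x*d+[0,0,z]).round(2).tolist() for d in(67,57,36)])
```

```text
start red max 116.0 [np.float64(226.27)] blue 88.0 [np.float64(240.83)]
now red max 76.0 [np.float64(223.83)] blue 92.0 [np.float64(238.88)]
144 [[226.46, 307.19], [231.54, 307.57], [242.22, 308.39]]
184 [[224.3, 293.02], [229.51, 293.41], [240.48, 294.23]]
```

The gap is 15.05 px. Scaled for the new height, the home gap should be 14.95 px, so the pin is home to about 0.2 mm. I let it settle and hand in.

>>> apply_moves:
  motion:
    - [0,0,0,0,0,0,0]
    - [0,0,0,0,0,0,0]
    - [0,0,0,0,0,0,0]
    - [0,0,0,0,0,0,0]

```text
clock: 12.18
position: [483.2, -269.3, 340.7]
orientation: [-3.042, -0.781, 0.011]
force: [-8.9, -6.7, 0.6]
width: 25.7
finger_force: 80.0
```

```bash
python3 st.py; python3 -c "
from workcell import ctrl
print(ctrl.finish_job())"
```

```text
12.175 [ 483.18 -269.34  340.68] 25.66 F [-11.    1.6  -0.6] M [-0.12 -1.69  0.32] (array([-0.8,  0.7, 40.6]), array([-0.002,  0.007,  0.005]))
the job is handed in; nothing more can be done
None
```

I moved the slide up one hole and handed the job in at about 12.2 s: by camera the pin is home to about 0.2 mm, the knob is still gripped at 80 N with the arm still, nothing else was seen to move, and no verdict was returned.

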